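# Clear the inspection stand and load three flow cells

### The job

First clear every pump cassette off the sloped inspection stand into the deep grey box. Then lay three of the flow cells flat on the stand's deck, one centred over each of its three light ports, and lay all the remaining flow cells flat, side by side, on the floor of the shallow steel tray. Leave the two media bottles where they stand.

Things in the scene. Friction and masses are not known exactly. Their poses are not given: they have to be found in the camera images.
- cell0: Flow cell: steel disc, diameter 44, 16 thick, 150 g, a round amber window in the middle of each face (faces alike) and two white stub ports, diameter 7, sticking out 6 beyond the rim at either end of one diameter, at mid thickness (56 overall). Origin at the disc's centre; z its axis, x through the stubs. Starts flat on the bench. 5 or 6 cells are there, the rest absent.
- cell1: Flow cell: steel disc, diameter 44, 16 thick, 150 g, a round amber window in the middle of each face (faces alike) and two white stub ports, diameter 7, sticking out 6 beyond the rim at either end of one diameter, at mid thickness (56 overall). Origin at the disc's centre; z its axis, x through the stubs. Starts flat on the bench. 5 or 6 cells are there, the rest absent.
- cell2: Flow cell: steel disc, diameter 44, 16 thick, 150 g, a round amber window in the middle of each face (faces alike) and two white stub ports, diameter 7, sticking out 6 beyond the rim at either end of one diameter, at mid thickness (56 overall). Origin at the disc's centre; z its axis, x through the stubs. Starts flat on the bench. 5 or 6 cells are there, the rest absent.
- cell3: Flow cell: steel disc, diameter 44, 16 thick, 150 g, a round amber window in the middle of each face (faces alike) and two white stub ports, diameter 7, sticking out 6 beyond the rim at either end of one diameter, at mid thickness (56 overall). Origin at the disc's centre; z its axis, x through the stubs. Starts flat on the bench. 5 or 6 cells are there, the rest absent.
- cell4: Flow cell: steel disc, diameter 44, 16 thick, 150 g, a round amber window in the middle of each face (faces alike) and two white stub ports, diameter 7, sticking out 6 beyond the rim at either end of one diameter, at mid thickness (56 overall). Origin at the disc's centre; z its axis, x through the stubs. Starts flat on the bench. 5 or 6 cells are there, the rest absent.
- cell5: Flow cell: steel disc, diameter 44, 16 thick, 150 g, a round amber window in the middle of each face (faces alike) and two white stub ports, diameter 7, sticking out 6 beyond the rim at either end of one diameter, at mid thickness (56 overall). Origin at the disc's centre; z its axis, x through the stubs. Starts flat on the bench. 5 or 6 cells are there, the rest absent.
- cassette0: Pump cassette: white plastic arched bar, 80 long (its x), 20 wide (y), 24 tall (z), 60 g, on two 16 long end feet with a 9 high hollow between. Origin at the centre of its outer box, 12 above its underside. Starts lying on the sloped deck of the stand, its length along the deck's length. 2 or 3 cassettes are there, the rest absent.
- cassette1: Pump cassette: white plastic arched bar, 80 long (its x), 20 wide (y), 24 tall (z), 60 g, on two 16 long end feet with a 9 high hollow between. Origin at the centre of its outer box, 12 above its underside. Starts lying on the sloped deck of the stand, its length along the deck's length. 2 or 3 cassettes are there, the rest absent.
- cassette2: Pump cassette: white plastic arched bar, 80 long (its x), 20 wide (y), 24 tall (z), 60 g, on two 16 long end feet with a 9 high hollow between. Origin at the centre of its outer box, 12 above its underside. Starts lying on the sloped deck of the stand, its length along the deck's length. 2 or 3 cassettes are there, the rest absent.
- stand: Fixed inspection stand: grey deck 80 deep, 280 long on two aluminium side plates, sloping 12 degrees, low edge towards the robot; surface 65 above the bench at its centre line. A lip 4 thick, 5 high along the low and the high edge (72 between). Three light ports along it. Origin on the bench under the deck's centre, y along the deck, x away from the robot, z up.
- port0 (a point): Round light port, a pale disc with a bright steel rim, 24 wide, flush in the sloped deck, number 1 of 3 from the robot's right to left. This point lies 8 above the deck's surface over the port's centre, where the centre of a seated flow cell belongs; z is the deck's upward normal, x points up the slope (away from the robot), y along the deck; neighbouring ports are 90 apart.
- port1 (a point): Round light port, a pale disc with a bright steel rim, 24 wide, flush in the sloped deck, number 2 of 3 from the robot's right to left. This point lies 8 above the deck's surface over the port's centre, where the centre of a seated flow cell belongs; z is the deck's upward normal, x points up the slope (away from the robot), y along the deck; neighbouring ports are 90 apart.
- port2 (a point): Round light port, a pale disc with a bright steel rim, 24 wide, flush in the sloped deck, number 3 of 3 from the robot's right to left. This point lies 8 above the deck's surface over the port's centre, where the centre of a seated flow cell belongs; z is the deck's upward normal, x points up the slope (away from the robot), y along the deck; neighbouring ports are 90 apart.
- box: Fixed deep open box of grey painted sheet, 210 (x) by 160 (y) by 50 high, walls and floor 4 thick: for the cassettes. Origin at the centre of its underside, z up. To the robot's left or right, across from the tray.
- tray: Fixed shallow open steel tray, 220 (x) by 150 (y) by 22 high, walls and floor 4 thick: for the spare flow cells. Origin at the centre of its underside, z up. To the robot's left or right, across from the box.
- bottle0: Bystander: glass media bottle, diameter 60, 120 tall, blue cap, 300 g. Origin at the centre of its underside.
- bottle1: Bystander: glass media bottle, diameter 60, 120 tall, blue cap, 300 g. Origin at the centre of its underside.

How it is judged:
On the way, in this order (a step that is already met when the one before it is completed fails the run):
1. every cassette is off the stand and lies in the grey box (x of cassette0 in the frame of box between -0.103 and 0.103 m and y of cassette0 in the frame of box between -0.078 and 0.078 m and z of cassette0 in the frame of box between 0 and 0.05 m and linear speed of each of cassette0, cassette1, cassette2 below 0.03 m/s and x of cassette1 in the frame of box between -0.103 and 0.103 m and y of cassette1 in the frame of box between -0.078 and 0.078 m and z of cassette1 in the frame of box between 0 and 0.05 m and x of cassette2 in the frame of box between -0.103 and 0.103 m and y of cassette2 in the frame of box between -0.078 and 0.078 m and z of cassette2 in the frame of box between 0 and 0.05 m), for 0.2 s.
2. a flow cell lies on each of the three light ports (((distance between cell0 and port0 below 0.012 m and angle between the z axis of cell0 and the z axis of port0, either way round below 0.12 rad) or (distance between cell1 and port0 below 0.012 m and angle between the z axis of cell1 and the z axis of port0, either way round below 0.12 rad) or (distance between cell2 and port0 below 0.012 m and angle between the z axis of cell2 and the z axis of port0, either way round below 0.12 rad) or (distance between cell3 and port0 below 0.012 m and angle between the z axis of cell3 and the z axis of port0, either way round below 0.12 rad) or (distance between cell4 and port0 below 0.012 m and angle between the z axis of cell4 and the z axis of port0, either way round below 0.12 rad) or (distance between cell5 and port0 below 0.012 m and angle between the z axis of cell5 and the z axis of port0, either way round below 0.12 rad)) and ((distance between cell0 and port1 below 0.012 m and angle between the z axis of cell0 and the z axis of port1, either way round below 0.12 rad) or (distance between cell1 and port1 below 0.012 m and angle between the z axis of cell1 and the z axis of port1, either way round below 0.12 rad) or (distance between cell2 and port1 below 0.012 m and angle between the z axis of cell2 and the z axis of port1, either way round below 0.12 rad) or (distance between cell3 and port1 below 0.012 m and angle between the z axis of cell3 and the z axis of port1, either way round below 0.12 rad) or (distance between cell4 and port1 below 0.012 m and angle between the z axis of cell4 and the z axis of port1, either way round below 0.12 rad) or (distance between cell5 and port1 below 0.012 m and angle between the z axis of cell5 and the z axis of port1, either way round below 0.12 rad)) and ((distance between cell0 and port2 below 0.012 m and angle between the z axis of cell0 and the z axis of port2, either way round below 0.12 rad) or (distance between cell1 and port2 below 0.012 m and angle between the z axis of cell1 and the z axis of port2, either way round below 0.12 rad) or (distance between cell2 and port2 below 0.012 m and angle between the z axis of cell2 and the z axis of port2, either way round below 0.12 rad) or (distance between cell3 and port2 below 0.012 m and angle between the z axis of cell3 and the z axis of port2, either way round below 0.12 rad) or (distance between cell4 and port2 below 0.012 m and angle between the z axis of cell4 and the z axis of port2, either way round below 0.12 rad) or (distance between cell5 and port2 below 0.012 m and angle between the z axis of cell5 and the z axis of port2, either way round below 0.12 rad))), for 0.2 s.
At the end, for the whole second after the job is handed in: All cassettes inside the grey box; on each light port one flow cell lies flat (0.12 rad) on the deck, its centre within 12 mm of the point over the port's centre; every other cell lies flat (0.15 rad) on the tray's floor, none stacked; all at rest (all of step 1 and all of step 2 and ((distance between cell0 and port0 below 0.012 m and angle between the z axis of cell0 and the z axis of port0, either way round below 0.12 rad) or (distance between cell0 and port1 below 0.012 m and angle between the z axis of cell0 and the z axis of port1, either way round below 0.12 rad) or (distance between cell0 and port2 below 0.012 m and angle between the z axis of cell0 and the z axis of port2, either way round below 0.12 rad) or (x of cell0 in the frame of tray between -0.107 and 0.107 m and y of cell0 in the frame of tray between -0.072 and 0.072 m and z of cell0 in the frame of tray between 0.005 and 0.018 m and angle between the z axis of cell0 and the z axis of tray, either way round below 0.15 rad)) and ((distance between cell1 and port0 below 0.012 m and angle between the z axis of cell1 and the z axis of port0, either way round below 0.12 rad) or (distance between cell1 and port1 below 0.012 m and angle between the z axis of cell1 and the z axis of port1, either way round below 0.12 rad) or (distance between cell1 and port2 below 0.012 m and angle between the z axis of cell1 and the z axis of port2, either way round below 0.12 rad) or (x of cell1 in the frame of tray between -0.107 and 0.107 m and y of cell1 in the frame of tray between -0.072 and 0.072 m and z of cell1 in the frame of tray between 0.005 and 0.018 m and angle between the z axis of cell1 and the z axis of tray, either way round below 0.15 rad)) and ((distance between cell2 and port0 below 0.012 m and angle between the z axis of cell2 and the z axis of port0, either way round below 0.12 rad) or (distance between cell2 and port1 below 0.012 m and angle between the z axis of cell2 and the z axis of port1, either way round below 0.12 rad) or (distance between cell2 and port2 below 0.012 m and angle between the z axis of cell2 and the z axis of port2, either way round below 0.12 rad) or (x of cell2 in the frame of tray between -0.107 and 0.107 m and y of cell2 in the frame of tray between -0.072 and 0.072 m and z of cell2 in the frame of tray between 0.005 and 0.018 m and angle between the z axis of cell2 and the z axis of tray, either way round below 0.15 rad)) and ((distance between cell3 and port0 below 0.012 m and angle between the z axis of cell3 and the z axis of port0, either way round below 0.12 rad) or (distance between cell3 and port1 below 0.012 m and angle between the z axis of cell3 and the z axis of port1, either way round below 0.12 rad) or (distance between cell3 and port2 below 0.012 m and angle between the z axis of cell3 and the z axis of port2, either way round below 0.12 rad) or (x of cell3 in the frame of tray between -0.107 and 0.107 m and y of cell3 in the frame of tray between -0.072 and 0.072 m and z of cell3 in the frame of tray between 0.005 and 0.018 m and angle between the z axis of cell3 and the z axis of tray, either way round below 0.15 rad)) and ((distance between cell4 and port0 below 0.012 m and angle between the z axis of cell4 and the z axis of port0, either way round below 0.12 rad) or (distance between cell4 and port1 below 0.012 m and angle between the z axis of cell4 and the z axis of port1, either way round below 0.12 rad) or (distance between cell4 and port2 below 0.012 m and angle between the z axis of cell4 and the z axis of port2, either way round below 0.12 rad) or (x of cell4 in the frame of tray between -0.107 and 0.107 m and y of cell4 in the frame of tray between -0.072 and 0.072 m and z of cell4 in the frame of tray between 0.005 and 0.018 m and angle between the z axis of cell4 and the z axis of tray, either way round below 0.15 rad)) and ((distance between cell5 and port0 below 0.012 m and angle between the z axis of cell5 and the z axis of port0, either way round below 0.12 rad) or (distance between cell5 and port1 below 0.012 m and angle between the z axis of cell5 and the z axis of port1, either way round below 0.12 rad) or (distance between cell5 and port2 below 0.012 m and angle between the z axis of cell5 and the z axis of port2, either way round below 0.12 rad) or (x of cell5 in the frame of tray between -0.107 and 0.107 m and y of cell5 in the frame of tray between -0.072 and 0.072 m and z of cell5 in the frame of tray between 0.005 and 0.018 m and angle between the z axis of cell5 and the z axis of tray, either way round below 0.15 rad)) and linear speed of each of cell0, cell1, cell2, cell3, cell4, cell5 below 0.03 m/s); the robot touches nothing.
It fails at once if a flow cell is set on a light port while a cassette is still lying on the stand (((x of cassette0 in the frame of port1 between -0.045 and 0.045 m and y of cassette0 in the frame of port1 between -0.145 and 0.145 m and z of cassette0 in the frame of port1 between -0.008 and 0.022 m) or (x of cassette1 in the frame of port1 between -0.045 and 0.045 m and y of cassette1 in the frame of port1 between -0.145 and 0.145 m and z of cassette1 in the frame of port1 between -0.008 and 0.022 m) or (x of cassette2 in the frame of port1 between -0.045 and 0.045 m and y of cassette2 in the frame of port1 between -0.145 and 0.145 m and z of cassette2 in the frame of port1 between -0.008 and 0.022 m)) and ((distance between cell0 and port0 below 0.012 m and angle between the z axis of cell0 and the z axis of port0, either way round below 0.12 rad) or (distance between cell0 and port1 below 0.012 m and angle between the z axis of cell0 and the z axis of port1, either way round below 0.12 rad) or (distance between cell0 and port2 below 0.012 m and angle between the z axis of cell0 and the z axis of port2, either way round below 0.12 rad) or (distance between cell1 and port0 below 0.012 m and angle between the z axis of cell1 and the z axis of port0, either way round below 0.12 rad) or (distance between cell1 and port1 below 0.012 m and angle between the z axis of cell1 and the z axis of port1, either way round below 0.12 rad) or (distance between cell1 and port2 below 0.012 m and angle between the z axis of cell1 and the z axis of port2, either way round below 0.12 rad) or (distance between cell2 and port0 below 0.012 m and angle between the z axis of cell2 and the z axis of port0, either way round below 0.12 rad) or (distance between cell2 and port1 below 0.012 m and angle between the z axis of cell2 and the z axis of port1, either way round below 0.12 rad) or (distance between cell2 and port2 below 0.012 m and angle between the z axis of cell2 and the z axis of port2, either way round below 0.12 rad) or (distance between cell3 and port0 below 0.012 m and angle between the z axis of cell3 and the z axis of port0, either way round below 0.12 rad) or (distance between cell3 and port1 below 0.012 m and angle between the z axis of cell3 and the z axis of port1, either way round below 0.12 rad) or (distance between cell3 and port2 below 0.012 m and angle between the z axis of cell3 and the z axis of port2, either way round below 0.12 rad) or (distance between cell4 and port0 below 0.012 m and angle between the z axis of cell4 and the z axis of port0, either way round below 0.12 rad) or (distance between cell4 and port1 below 0.012 m and angle between the z axis of cell4 and the z axis of port1, either way round below 0.12 rad) or (distance between cell4 and port2 below 0.012 m and angle between the z axis of cell4 and the z axis of port2, either way round below 0.12 rad) or (distance between cell5 and port0 below 0.012 m and angle between the z axis of cell5 and the z axis of port0, either way round below 0.12 rad) or (distance between cell5 and port1 below 0.012 m and angle between the z axis of cell5 and the z axis of port1, either way round below 0.12 rad) or (distance between cell5 and port2 below 0.012 m and angle between the z axis of cell5 and the z axis of port2, either way round below 0.12 rad))).
It fails at once if a media bottle is moved by more than 40 mm or tipped over (distance of any of bottle0, bottle1 from where it was at the start of the episode above 0.04 m or angle between any of bottle0, bottle1's own z axis and vertical above 0.5 rad).
Of cell0, cell1, cell2, cell3, cell4, cell5 only 5 to 6 are there at a start; the rules pass over those that are not, and their reading is None.
Of cassette0, cassette1, cassette2 only 2 to 3 are there at a start; the rules pass over those that are not, and their reading is None.
At some moment in a run one of cell0, cell1, cell2, cell3, cell4, cell5 may be knocked a few centimetres aside while the robot is not near it.
Once in a run the grip may slacken for a moment while it holds something.
It also fails if it takes over 210 s, if anything falls off the work surface, if the arm or the gripper's body presses on something with over 40 N, if the wrist force passes 120 N, or if a joint passes its speed limit or range.

### The arm

A 6-joint arm with a two-finger parallel gripper is mounted at the origin on the work surface. World frame = base frame: x ahead of the robot, y to its left, z up, the work surface at z = 0. Lengths are in m, angles in rad, forces in N, time in s.
With the tool pointing down it reaches from about 0.375 to 0.975 m from the base axis. Payload 3.8 kg.
Tool frame: the origin (TCP) lies midway between the tips of the shut fingers; the grasp point (between the pads) lies 19 mm behind it; z points along the fingers, y is the line along which they close (so a half turn about z gives the same grasp; the last joint's range is limited). The gripper opens to 88 mm and grips with 3 to 60 N. Pads are 18 mm wide; open, the fingers measure 123 mm over their backs; the gripper's body (75 mm by 187 mm) begins 45 mm behind the grasp point.
Start: joints at [-1.25, 0.264, 1.604, -0, 1.274, -0.037], TCP at [0.236, -0.632, 0.239] pointing down, gripper open.
Joint ranges: [-2.63, 2.63], [-0.94, 2.18], [0.31, 2.57], [-1.31, 4.45], [0, 2.66], [-2.55, 2.55]. Speed limits (rad/s): [2.57, 2.57, 3.14, 3.14, 3.14, 3.14].

### API

Orientations are given as a rotation vector (axis times angle).
In Python, from cell import manip, inverse_kinematics, cams, order gives the robot as it stands. Calls block until the motion is done:
- manip.move_pose(position, orientation): joint-space move of the TCP to a pose.
- manip.move_linear(position, rate=0.15, rot=None): straight line of the TCP; rot=None keeps the orientation; rate is the mean speed in m/s.
- manip.set_joints(angles): joint-space move.
- manip.set_gripper(opening, force=None): finger opening in m; force is the grip in N (None keeps the last); returns when the fingers have stopped.
- manip.dwell(seconds).
- inverse_kinematics(position, orientation): joint angles nearest the present ones, or None.
- manip.state(): the state.
- cams.capture(name): name is "side" or "top" or "wrist"; returns a dict with "image" (384x512x3 uint8, blue, green, red), "z_map" (384x512 float32, m along the optical axis (not along the pixel's ray), 0 where there is no reading), "intrinsics" (3x3 intrinsics, pixels), "position" and "orientation" of the camera in the world; the wrist camera has in their place "T_tool_cam" (4x4, takes a point from camera to tool coordinates, whose origin is the TCP and whose axes are the flange's). Camera axes: x right, y down, z forward; pixel columns grow to the right and rows downward; lengths in m; the calibration is good to about 2 mm. A picture is of the moment at which its call begins: read the wrist's pose just before it.
A pose or a line that the arm cannot do raises manip.IKError and nothing moves.
- order.close_job(): hands the job in; it is judged then, once.
The state is a dict: "clock": time; "joint_pos": joint angles; "joint_velocities": joint speeds; "tau": joint torques, N m; "tool_pos": TCP position; "tcp_rot": TCP orientation; "contact_force": force on the tool from outside, world axes, zero at the start; "moment": the same for the moment, N m; "gripper_width": finger opening in m; "grasp_force": force on a finger pad.
Only numpy, scipy, OpenCV 4.12 (cv2) and the standard library are available. Lean on these libraries where they do the work, as an engineer would, in place of code of your own. Each camera call takes 0.05 s, during which the arm holds its last target. There are 200 camera calls.

## Working session

There is one attempt and no reset: what is moved stays moved. The work goes in short steps, each a Python script; the robot and the scene stay as the last script left them, time stands still between calls to the robot, and variables do not carry over. Pictures are saved under pics/ and viewed, at most 14 in all, crops included, and the job is handed in when it is done.

```bash
ls; mkdir -p pics; python3 - <<'E'
from cell import manip,cams
import cv2,numpy as np
for n in ("top","side"):
    c=cams.capture(n); cv2.imwrite(f"pics/{n}0.png",c["image"]); np.savez(f"{n}0.npz",**c)
    print(n,c["intrinsics"].tolist(),c["position"],c["orientation"],(c["z_map"]>0).mean())
print(manip.state())
E
```

```text
pics
top [[372.5055307599876, 0.0, 259.77581485413606], [0.0, 372.5055307599876, 190.77921170537647], [0.0, 0.0, 1.0]] [ 0.39508603 -0.01332523  1.04145286] [-2.13096757  2.10034407 -0.15498   ] 0.9964396158854166
side [[484.0850316478739, 0.0, 258.1937194100942], [0.0, 484.0850316478739, 190.74893474652512], [0.0, 0.0, 1.0]] [ 0.51945163 -0.68904561  0.86026991] [-2.41642662  0.07199188 -0.0506713 ] 0.9960072835286459
{'clock': 0.1, 'joint_pos': array([-1.24986215e+00,  2.64680989e-01,  1.60522024e+00, -2.80492174e-06,
        1.27371373e+00, -3.68892929e-02]), 'joint_velocities': array([-7.15699363e-05, -2.33120909e-03, -3.65512386e-03,  2.69512888e-06,
        9.46702433e-04,  4.46592685e-04]), 'tau': array([ 8.94930563e-04, -5.03619540e+01, -3.58071542e+01,  7.30586867e-02,
        2.32647930e-02, -4.77743038e-05]), 'tool_pos': array([ 0.23621177, -0.63163724,  0.23751966]), 'tcp_rot': array([-3.08947650e+00, -5.58719087e-01,  4.53516639e-04]), 'contact_force': array([-0.39753419,  0.57299101, -0.13553918]), 'moment': array([ 0.02472647, -0.00370149, -0.0065831 ]), 'grasp_force': 0.0, 'gripper_width': 0.08823907733041474}
```

View pics/top0.png

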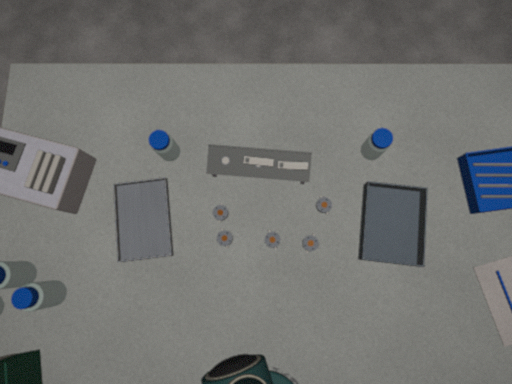

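View pics/side0.png

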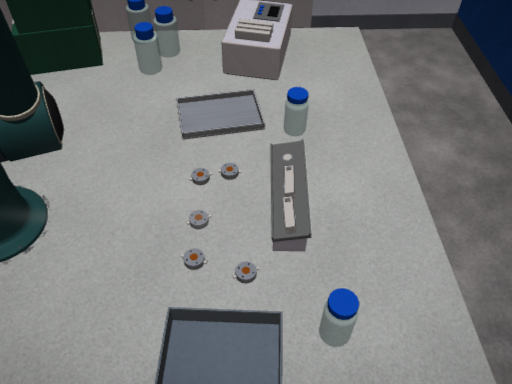

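Top view (up = +x, left = +y): five cells are at (221,212), (225,238), (272,240), (310,243) and (324,205). Two cassettes lie at (258,161) and (293,165), and port2 shows at (225,160). The tray is at (143,220), the box at (393,225) and the bottles at (160,140) and (381,138). The side view shows the same scene.

```bash
cat > h.py <<'E'
import numpy as np,cv2
from scipy.spatial.transform import Rotation as R
def load(f): return dict(np.load(f))
def cam(c):
    return R.from_rotvec(c["orientation"]).as_matrix(),np.asarray(c["position"])
def ray(c,uv):
    M,p=cam(c); d=M@np.linalg.solve(c["intrinsics"],[uv[0],uv[1],1.]); return p,d
def onplane(c,uv,z=0,n=(0,0,1)):
    p,d=ray(c,uv); n=np.asarray(n); q=np.array([0,0,z]) if np.isscalar(z) else np.asarray(z)
    return p+d*((q-p)@n)/(d@n)
def tri(c1,u1,c2,u2):
    p,d=ray(c1,u1); q,e=ray(c2,u2)
    s=np.linalg.lstsq(np.c_[d,-e],q-p,rcond=None)[0]
    a=p+s[0]*d;b=q+s[1]*e; return (a+b)/2,np.linalg.norm(a-b)
def cloud(c):
    M,p=cam(c); h,w=c["z_map"].shape; v,u=np.mgrid[:h,:w]
    P=np.linalg.inv(c["intrinsics"])@np.stack([u.ravel(),v.ravel(),np.ones(h*w)])
    X=(M@(P*c["z_map"].ravel())).T+p; X[c["z_map"].ravel()==0]=np.nan; return X.reshape(h,w,3)
def blobs(m,lo,hi):
    n,_,s,ce=cv2.connectedComponentsWithStats(m.astype(np.uint8))
    return [(ce[i],s[i]) for i in range(1,n) if lo<=s[i][4]<=hi]
def amber(c):
    h=cv2.cvtColor(c["image"],cv2.COLOR_BGR2HSV); return (h[...,0]>4)&(h[...,0]<22)&(h[...,1]>110)&(h[...,2]>80)
E
python3 - <<'E'
from h import *
np.set_printoptions(precision=4,suppress=True)
t,s=load("top0.npz"),load("side0.npz")
A=[b[0] for b in blobs(amber(t),5,200)];B=[b[0] for b in blobs(amber(s),5,300)]
for a in A:
    P=onplane(t,a,.016); best=min(((*tri(t,a,s,b),b) for b in B),key=lambda r:np.linalg.norm(r[0]-P)); print("cell",a,P[:2],"tri",best[0],best[1]*1e3)
for n,c in(("top",t),("side",s)):
    X=cloud(c); 
    g=(abs(X[...,0]-.5)<.08)&(abs(X[...,1])<.2)
    print(n,"bench z",np.nanmedian(X[...,2][g]),np.nanstd(X[...,2][g&(abs(X[...,2])<.01)]))
    hs=cv2.cvtColor(c["image"],cv2.COLOR_BGR2HSV)
    w=(hs[...,2]>150)&(hs[...,1]<60)&(X[...,2]>.05)&(X[...,2]<.12)
    for ce,st in blobs(w,15,2000):print(" white",ce,st,np.nanmedian(X[w&(abs(np.mgrid[:384,:512][1]-ce[0])<st[2]/2+1)],0))
    for nm,x0,x1,y0,y1,z0,z1 in(("stand",.55,.85,-.25,.25,.04,.075),("boxrim",.2,.75,-.6,-.2,.04,.06),("boxfl",.2,.75,-.6,-.2,.002,.012),("trayrim",.2,.75,.2,.6,.016,.03),):
        m=(X[...,0]>x0)&(X[...,0]<x1)&(X[...,1]>y0)&(X[...,1]<y1)&(X[...,2]>z0)&(X[...,2]<z1)
        m=m.astype(np.uint8);nn,l,stt,_=cv2.connectedComponentsWithStats(m); 
        if nn<2: print(nm,"none");continue
        P=X[m>0]; r=cv2.minAreaRect(P[:,:2].astype(np.float32)); print(nm,len(P),r,np.nanmedian(P[:,2]))
    # plane of deck
    m=(X[...,0]>.55)&(X[...,0]<.85)&(abs(X[...,1])<.2)&(X[...,2]>.05)&(X[...,2]<.08)&~w
    P=X[m]
    for _ in range(6):
        k=np.linalg.lstsq(np.c_[P[:,:2],np.ones(len(P))],P[:,2],rcond=None)[0]; r=P[:,2]-P[:,:2]@k[:2]-k[2]; P=P[abs(r)<max(.0025,1.5*r.std())]
    print("plane",k,len(P),r.std(),"tilt deg",np.degrees(np.arctan(np.hypot(*k[:2]))),np.degrees(np.arctan2(k[1],k[0])))
print(onplane(t,(160,140),.12),onplane(t,(381,138),.12))
cv2.imwrite("pics/crop1.png",cv2.resize(t["image"][130:270,100:440],None,fx=2.3,fy=2.3,interpolation=cv2.INTER_CUBIC))
E
```

```text
cell [323.9091 204.0909] [ 0.542  -0.1591] tri [ 0.5423 -0.1587  0.0181] 1.2825900698721644
cell [220. 212.] [0.5161 0.1285] tri [0.5164 0.1282 0.0191] 1.320260058434289
cell [223.95 237.9 ] [0.4448 0.115 ] tri [0.4456 0.1149 0.0182] 1.7562363530656178
cell [272. 239.] [ 0.4439 -0.0167] tri [ 0.4443 -0.0166  0.0183] 1.0805082057527373
cell [310.0909 242.9091] [ 0.435  -0.1203] tri [ 0.4358 -0.12    0.0175] 1.7446705774780027
top bench z 0.0006739044014092421 0.0019325803843993064
 white [ 68.8378 152.4324] [ 63 148  11  11  37] [0.6362 0.5194 0.1152]
 white [ 22.1636 167.3455] [ 17 158  12  19  55] [0.6101 0.6324 0.1153]
 white [225.2  160.08] [223 158   6   5  25] [0.6519 0.1128 0.0648]
 white [260.8986 161.1812] [249 158  24   8 138] [0.6437 0.0148 0.0892]
 white [295.4307 165.1752] [284 162  24   7 137] [ 0.6339 -0.077   0.0889]
 white [ 64.     172.9655] [ 61 170   7   8  29] [0.6071 0.5251 0.1152]
 white [ 58.9057 187.3774] [ 55 179   9  19  53] [0.5791 0.5327 0.1151]
 white [ 51.3333 200.9667] [ 47 195   8  12  30] [0.5393 0.5511 0.1149]
stand 2439 ((0.644844114780426, 0.023909
[... 975 characters left out ...]
 2728 ((0.6481645107269287, 0.024317778646945953), (0.2861216366291046, 0.08149468153715134), 85.76893615722656) 0.06541886059439417
boxrim 1111 ((0.5569115281105042, -0.33420759439468384), (0.13947150111198425, 0.33827564120292664), 84.68061828613281) 0.0500263975629065
boxfl 13142 ((0.4749692976474762, -0.295901894569397), (0.1921459287405014, 0.5501342415809631), 89.9375228881836) 0.004126305218686177
trayrim 1030 ((0.49128371477127075, 0.41459476947784424), (0.45109492540359497, 0.3470201790332794), 2.740424394607544) 0.02223239621708223
plane [ 0.21   -0.0147 -0.0688] 2155 0.001150199478989108 tilt deg 11.88841218157831 -4.013568075301117
[0.6896 0.2772 0.12  ] [ 0.6994 -0.2917  0.12  ]
```

View pics/crop1.png

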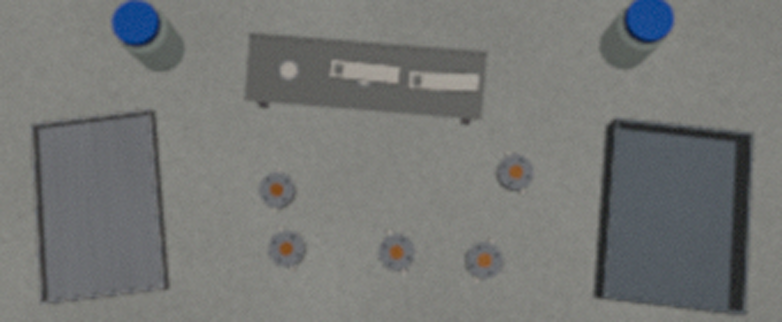

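The crop confirms this: the cells' stubs are too small to resolve here, and port1 just peeks out beneath the left cassette at about (258,166) in the full image. The deck plane fits a tilt of about 11.8°, with the stand yawed about -4.1° and centred near (0.646, 0.024). I'll move the wrist camera over the area next.

```bash
cat >> h.py <<'E'
from cell import manip,inverse_kinematics,cams
def rot(a,n=(0,0,1)):
    "tool rotvec: z against n, closing axis y at world heading a (projected on the plane)"
    z=-np.asarray(n,float)/np.linalg.norm(n); y=np.array([np.cos(a),np.sin(a),0]); y-=z*(y@z); y/=np.linalg.norm(y)
    return R.from_matrix(np.c_[np.cross(y,z),y,z]).as_rotvec()
def best(p,a,n=(0,0,1)):
    o=[]
    for k in (a,a+np.pi):
        j=inverse_kinematics(p,rot(k,n))
        if j is not None:o.append((abs(j[5]),tuple(rot(k,n))))
    assert o,("no ik",p,a); return np.array(min(o)[1])
def wrist(f=None):
    st=manip.state(); c=cams.capture("wrist"); T=np.asarray(c["T_tool_cam"]); M=R.from_rotvec(st["tcp_rot"]).as_matrix()
    c["orientation"]=R.from_matrix(M@T[:3,:3]).as_rotvec(); c["position"]=st["tool_pos"]+M@T[:3,3]
    if f: cv2.imwrite(f"pics/{f}.png",c["image"]); np.savez(f"{f}.npz",**c)
    return c
E
python3 - <<'E'
from h import *
np.set_printoptions(precision=4,suppress=True)
p=[.5,0,.36]; manip.move_pose(p,best(p,np.pi/2)); manip.dwell(.2)
c=wrist("w1"); print(c["T_tool_cam"],c["intrinsics"][0,0],c["position"],manip.state()["clock"],manip.state()["joint_pos"])
for b in blobs(amber(c),10,3000): print(b[0],b[1][4],onplane(c,b[0],.016))
p=[.6,.04,.36]; manip.move_linear(p,.2); manip.dwell(.2); c=wrist("w2")
for b in blobs(amber(c),10,3000): print(b[0],b[1][4],onplane(c,b[0],.016))
E
```

```text
[[ 0.0001 -0.9503 -0.3112  0.0804]
 [ 1.      0.0001 -0.0001  0.0011]
 [ 0.0002 -0.3112  0.9503 -0.1463]
 [ 0.      0.      0.      1.    ]] 340.82063992899646 [ 0.5805 -0.0017  0.5061] 2.8167 [-0.0507 -0.1244  1.7984 -0.      1.4679  1.521 ]
[368.0645 111.3548] 93 [ 0.5414 -0.1596  0.016 ]
[164.0978 129.8696] 92 [0.5159 0.1285 0.016 ]
[177.6329 177.6329] 79 [0.4453 0.1142 0.016 ]
[265.7917 179.    ] 72 [ 0.4431 -0.0171  0.016 ]
[335.5256 184.1154] 78 [ 0.4351 -0.1217  0.016 ]
[ 25.5731 350.269 ] 171 [0.1269 0.408  0.016 ]
[485.5    350.7192] 146 [ 0.1253 -0.4114  0.016 ]
[388.1667 179.7564] 78 [ 0.5412 -0.1601  0.016 ]
[196.1667 196.0972] 72 [0.5155 0.1284 0.016 ]
[207.4516 238.371 ] 62 [0.445  0.1143 0.016 ]
[290.6667 239.5714] 63 [ 0.4428 -0.0175  0.016 ]
[ 25.9677 348.3871] 217 [0.23   0.4466 0.016 ]
[485.1148 349.4918] 183 [ 0.2273 -0.3706  0.016 ]
```

View pics/w1.png

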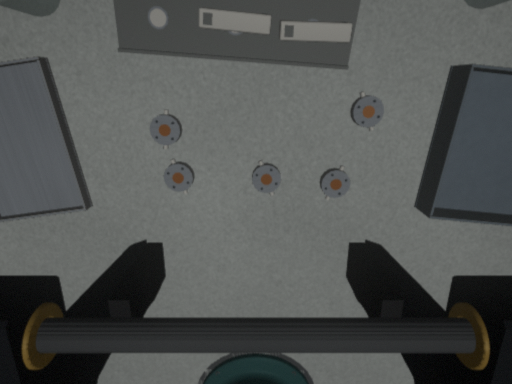

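View pics/w2.png

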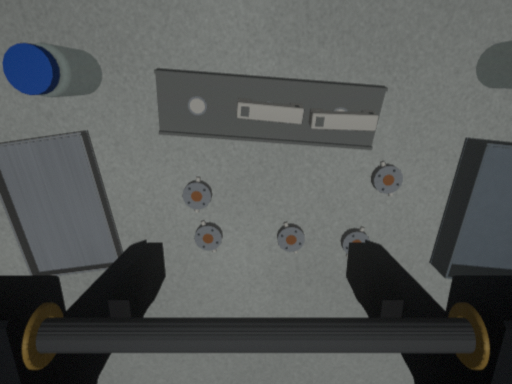

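The w1 and w2 pictures show all the cells with their stubs. In w2 the cassettes are at (270,113) and (345,121), and port2 at (198,106). The wrist measurements agree with the top camera to within about 1 mm. Next I'll take the cassette poses, port positions and cell stub directions from these pictures.

```bash
cat >> h.py <<'E'
def proj(c,X):
    M,p=cam(c); q=(c["intrinsics"]@(M.T@(np.atleast_2d(X)-p).T)).T; return q[:,:2]/q[:,2:]
def cells(c):
    "[(xy, stub heading, contrast)] of flow cells on the bench or in the tray"
    g=cv2.cvtColor(c["image"],cv2.COLOR_BGR2GRAY).astype(np.float32); o=[]
    for b in blobs(amber(c),20,400):
        if b[0][1]>290: continue
        P=onplane(c,b[0],.016); th=np.radians(np.arange(0,180,2)); s=np.zeros(len(th))
        for r in (.0235,.025,.0265):
            for k in (0,np.pi):
                Q=np.c_[P[0]+r*np.cos(th+k),P[1]+r*np.sin(th+k),np.full(len(th),.009)]
                uv=proj(c,Q).astype(np.float32); s+=cv2.remap(g,uv[:,:1].copy(),uv[:,1:].copy(),cv2.INTER_LINEAR)[:,0]
        s=np.convolve(np.r_[s[-3:],s,s[:3]],np.ones(7)/7,"valid"); i=s.argmax(); o.append((P[:2],th[i],(s[i]-np.median(s))/6))
    return o
E
python3 - <<'E'
from h import *
np.set_printoptions(precision=4,suppress=True)
for f in("w1","w2"):
    c=load(f+".npz"); print(f); [print(" cell",P,np.degrees(a),q) for P,a,q in cells(c)]
    X=cloud(c); D=(X[...,0]>.57)&(X[...,0]<.72)&(X[...,1]>-.13)&(X[...,1]<.18)
    P=X[D&(X[...,2]>.045)&(X[...,2]<.085)]
    for _ in range(10):
        k=np.linalg.lstsq(np.c_[P[:,:2],np.ones(len(P))],P[:,2],rcond=None)[0]; r=P[:,2]-P[:,:2]@k[:2]-k[2]; P=P[abs(r)<max(.0015,1.5*r.std())]
    n=np.array([-k[0],-k[1],1]);n/=np.linalg.norm(n); print(" plane",k,r.std(),len(P),np.degrees(np.arccos(n[2])),np.degrees(np.arctan2(k[1],k[0])))
    h=(X-[0,0,k[2]])@n
    St=X[D&(abs(h)<.012)]; print(" stand",cv2.minAreaRect(St[:,:2].astype(np.float32)), "z at .646,.024:",k@[.646,.024,1])
    m=D&(h>.016)&(h<.032)
    for ce,s in blobs(m,100,5000):
        sub=np.zeros_like(m); sub[s[1]:s[1]+s[3],s[0]:s[0]+s[2]]=1; sub&=m; Q=X[sub]
        print(" cassette",ce,s[4],"h",np.median(h[sub]),cv2.minAreaRect(Q[:,:2].astype(np.float32)))
        w=np.zeros(m.shape,np.uint8); w[sub]=1; hu=cv2.convexHull(np.argwhere(w)[:,::-1].astype(np.int32)).reshape(-1,2)
        V=np.array([onplane(c,u,np.array([0,0,k[2]])+n*.024,n) for u in hu]); print("   rays",cv2.minAreaRect(V[:,:2].astype(np.float32)))
    g=cv2.cvtColor(c["image"],cv2.COLOR_BGR2GRAY)
    for ce,s in blobs(D&(abs(h)<.006)&(g>130),40,2000): print(" pale",ce,s,onplane(c,ce,np.array([0,0,k[2]]),n))
E
```

```text
w1
 cell [ 0.5414 -0.1596] 162.0 6.770472935267851
 cell [0.5159 0.1285] 176.0 9.275053478422592
 cell [0.4453 0.1142] 18.0 8.800223214285703
 cell [ 0.4431 -0.0171] 100.0 4.482480003720241
 cell [ 0.4351 -0.1217] 158.0 9.403250558035703
 plane [ 0.2109 -0.0152 -0.0707] 0.0007014517079321595 9412 11.93951426380298 -4.131446887036574
 stand ((0.6415517330169678, 0.022197484970092773), (0.28062674403190613, 0.07293657958507538), 86.09337615966797) z at .646,.024: 0.06521917155385158
 cassette [234.4854  20.4446] 1471 h 0.023962673216547603 ((0.6455687284469604, 0.020978201180696487), (0.07943715155124664, 0.02108624577522278), 84.90189361572266)
   rays ((0.6450039148330688, 0.020894188433885574), (0.0790536031126976, 0.019940609112381935), 84.59942626953125)
 cassette [315.1594  30.772 ] 1430 h 0.023907002962603424 ((0.6351817846298218, -0.06889927387237549), (0.07998694479465485, 0.020822254940867424), 88.39274597167969)
   rays ((0.6345583200454712, -0.06844562292098999), (0.07986269891262054, 0.019765885546803474), 88.1546630859375)
w2
 cell [ 0.5412 -0.1601] 152.0 9.88456798735118
[... 333 characters left out ...]
839817047), 85.79446411132812) z at .646,.024: 0.06520062851513948
 cassette [269.725  111.8104] 1171 h 0.023806175616604197 ((0.6458755731582642, 0.021074526011943817), (0.07977236807346344, 0.021312538534402847), 84.68952941894531)
   rays ((0.6462311744689941, 0.021135477349162102), (0.07943388819694519, 0.021424461156129837), 84.70529174804688)
 cassette [343.6453 120.4939] 1156 h 0.023848073459135866 ((0.635373592376709, -0.06885936856269836), (0.08017589151859283, 0.020924774929881096), 88.31175231933594)
   rays ((0.635837197303772, -0.06796213984489441), (0.0804930254817009, 0.02127060480415821), 88.2103042602539)
 pale [196.6562 105.5391] [190 100  14  13 128] [0.652  0.1122 0.0651]
```

```bash
cat >> h.py <<'E'
K=np.array([.2115,-.0153,-.0711]); N=np.array([-K[0],-K[1],1]); N/=np.linalg.norm(N)
YAW=np.radians(-4.15); CEN=np.array([.6455,.0225])   # stand x heading, middle of the deck
def deck(xy): return np.array([xy[0],xy[1],K@[xy[0],xy[1],1]])
PORT=[deck(CEN+s*np.array([-np.sin(YAW),np.cos(YAW)])) for s in (-.09,0,.09)]
def go(p,a,n=(0,0,1)): manip.move_pose(p,best(p,a,n))
def lin(p,rate=.15): manip.move_linear(p,rate)
def rim(x0,x1,y0,y1,z0,z1,f="top0.npz"):
    X=cloud(load(f)); m=(X[...,0]>x0)&(X[...,0]<x1)&(X[...,1]>y0)&(X[...,1]<y1)&(X[...,2]>z0)&(X[...,2]<z1)
    return cv2.minAreaRect(X[m][:,:2].astype(np.float32)),m.sum()
def report(t):
    s=manip.state(); print(t,"t=%.1f"%s["clock"],"w=%.4f"%s["gripper_width"],"f=%.1f"%s["grasp_force"],"F",np.round(s["contact_force"],1),"p",np.round(s["tool_pos"],4)); return s
E
cat > cass.py <<'E'
from h import *
def take(top_xy,head,dest,dhead):
    top=np.array([*top_xy,0]); top[2]=K@[*top_xy,1]+.024/N[2]   # point of the top face above the measured xy
    g=top-N*.0155; a=head+np.pi/2
    manip.set_gripper(.036,30); go(g+N*.11,a,N); lin(g+N*.03); lin(g,.06); report("at")
    manip.set_gripper(0,30); s=report("closed"); assert .017<s["gripper_width"]<.024
    lin(g+N*.13,.12); s=report("up"); assert s["gripper_width"]>.016
    d=np.array([*dest,.18]); go(d,dhead+np.pi/2); lin([*dest,.018],.15); report("down")
    manip.set_gripper(.04); lin([*dest,.18],.25)
E
python3 - <<'E'
from h import *
for f in("top0.npz","side0.npz"):
    print(rim(.33,.62,-.49,-.22,.043,.056,f)); print(rim(.33,.62,.2,.47,.017,.027,f))
print(rim(.33,.62,-.49,-.22,.043,.056,"w2.npz"),rim(.33,.62,.2,.47,.017,.027,"w2.npz"),PORT,N)
E
```

```text
(((0.49098145961761475, -0.33994197845458984), (0.16150182485580444, 0.21057310700416565), 84.01982116699219), np.int64(568))
(((0.4954467713832855, 0.346200555562973), (0.2209102362394333, 0.15262185037136078), 8.063192367553711), np.int64(461))
(((0.49339020252227783, -0.32842734456062317), (0.13951249420642853, 0.2106606662273407), 84.59627532958984), np.int64(833))
(((0.4970143437385559, 0.3453418016433716), (0.220342218875885, 0.15689729154109955), 7.922181129455566), np.int64(544))
(((0.49758434295654297, -0.27802592515945435), (0.03577034920454025, 0.20927752554416656), 83.97538757324219), np.int64(875)) (((0.4953655004501343, 0.3442673981189728), (0.219841867685318, 0.15146085619926453), 7.710791110992432), np.int64(1366)) [array([ 0.63898689, -0.06726402,  0.06507487]), array([0.6455  , 0.0225  , 0.065079]), array([0.65201311, 0.11226402, 0.06508313])] [-0.2068994   0.01496719  0.97824773]
```

Box and tray rims match their given sizes. Moving the cassettes now.

```bash
python3 - <<'E'
from cass import *
r=np.radians; bx=np.array([.491,-.340]); u=np.array([np.cos(r(-6)),np.sin(r(-6))])
take((.6357,-.0687),r(88.3),bx-.045*u,r(84)); 
take((.6460,.0211),r(84.7),bx+.045*u,r(84))
report("end"); go([.55,.0,.36],np.pi/2); manip.dwell(.2); wrist("w3")
t=cams.capture("top"); np.savez("top1.npz",**t); cv2.imwrite("pics/top1.png",t["image"][130:270,100:440])
c=load("w3.npz")
[print(P,np.degrees(a),q) for P,a,q in cells(c)]; report("")
a=c["image"]; b=cv2.resize(t["image"][130:270,200:440],(512,299)); cv2.imwrite("pics/v3.png",cv2.resize(np.vstack([a[:290],b]),None,fx=1,fy=1))
E
```

```text
at t=7.5 w=0.0359 f=0.0 F [-0.7 -0.   0.2] p [ 0.6388 -0.0689  0.0734]
closed t=7.9 w=0.0197 f=30.0 F [-0.1 -0.4  1.2] p [ 0.6391 -0.069   0.0742]
up t=9.1 w=0.0196 f=30.0 F [ 0.1 -0.  -0.8] p [ 0.6114 -0.0669  0.1997]
down t=11.6 w=0.0200 f=30.0 F [-0.1 -0.5 -1.8] p [ 0.4471 -0.3359  0.019 ]
at t=15.9 w=0.0360 f=0.0 F [0.2 0.  0.3] p [0.649  0.0209 0.0741]
closed t=16.3 w=0.0196 f=30.0 F [ 0.2 -0.3  1.1] p [0.6495 0.0209 0.075 ]
up t=17.6 w=0.0195 f=30.0 F [-0.1  0.2 -0.5] p [0.6217 0.0228 0.2005]
down t=20.2 w=0.0196 f=30.0 F [ 0.2  0.3 -0.5] p [ 0.5367 -0.3453  0.0192]
end t=21.5 w=0.0402 f=0.0 F [ 0.4 -0.2 -0.2] p [ 0.5349 -0.3441  0.1785]
[ 0.5414014 -0.1597162] 158.0 7.330240885416647
[0.51581387 0.12854138] 40.0 8.155680338541666
[0.44533996 0.11431567] 18.0 9.111955915178575
[ 0.44305461 -0.01722094] 102.0 7.5927153087797405
[ 0.43499941 -0.12158249] 122.0 10.091715494791648
 t=23.5 w=0.0401 f=0.0 F [ 0.2  0.3 -0.2] p [ 5.500e-01 -4.000e-04  3.598e-01]
```

View pics/v3.png

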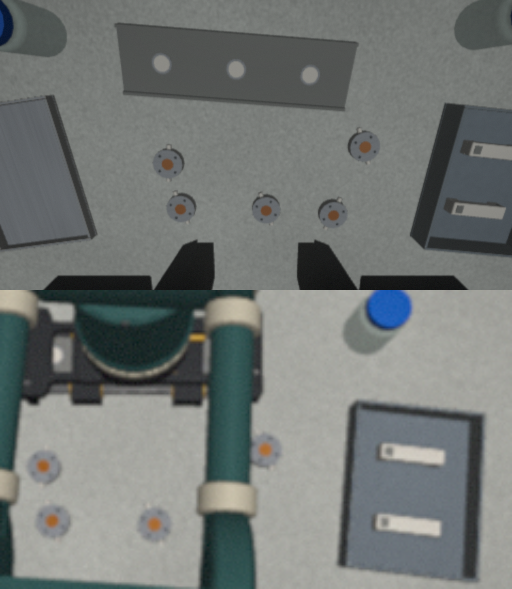

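Both cassettes lie in the box at (490,150) and (478,210) in the upper part of the picture. The deck is clear, with ports at (162,63), (236,69) and (310,75). Next: close looks at each cell for its stub direction, and the ports re-measured.

```bash
cat >> h.py <<'E'
def look(xy,f=None,z=.14):
    "close view of a cell near xy: refined xy, stub heading, margin; None if not there"
    go([*xy,z],np.pi/2); manip.dwell(.15); c=wrist(f); g=cv2.GaussianBlur(cv2.cvtColor(c["image"],cv2.COLOR_BGR2GRAY).astype(np.float32),(5,5),0)
    B=[onplane(c,b[0],.016) for b in blobs(amber(c),150,3000) if b[0][1]<300]
    if not B: return None
    P=min(B,key=lambda p:np.hypot(*(p[:2]-xy))); th=np.radians(np.arange(0,180,2)); S=[]
    for k in (0,np.pi):
        s=0
        for r in (.0245,.026):
            uv=proj(c,np.c_[P[0]+r*np.cos(th+k),P[1]+r*np.sin(th+k),np.full(len(th),.010)]).astype(np.float32)
            s=s+cv2.remap(g,uv[:,:1].copy(),uv[:,1:].copy(),cv2.INTER_LINEAR)[:,0]/2
        S.append(s)
    s=np.minimum(*S); i=s.argmax(); far=abs((np.arange(90)-i+45)%90-45)>12
    return P[:2],th[i],s[i]-s[far].max(),proj(c,P)[0]
E
python3 - <<'E'
from h import *
c=load("w3.npz"); g=cv2.cvtColor(c["image"],cv2.COLOR_BGR2GRAY); X=cloud(c); h=(X-[0,0,K[2]])@N
D=(X[...,0]>.6)&(X[...,0]<.7)&(abs(X[...,1])<.2)&(abs(h)<.006)&(g>120)
for ce,s in blobs(D,60,900): print(ce,s[2:],onplane(c,ce,np.array([0,0,K[2]]),N))
print(PORT)
manip.set_gripper(.062); O=[]
for i,xy in enumerate([(.5414,-.1597),(.435,-.1216),(.443,-.0172),(.4453,.1143),(.5158,.1285)]):
    r=look(np.array(xy),f"c{i}"); print(xy,r[0],np.degrees(r[1]),r[2])
    im=cv2.imread(f"pics/c{i}.png"); u,v=r[3].astype(int); O.append(cv2.resize(im[v-50:v+50,u-50:u+50],(150,150)))
cv2.imwrite("pics/m1.png",np.hstack(O)); report("")
E
```

```text
[161.24757282  63.16504854] [ 16  17 206] [0.6520524  0.11212895 0.06509351]
[235.87   69.065] [ 15  17 200] [0.64530962 0.02207104 0.0650453 ]
[309.615  74.62 ] [ 16  16 200] [ 0.63889388 -0.06781924  0.06506369]
[array([ 0.63898689, -0.06726402,  0.06507487]), array([0.6455  , 0.0225  , 0.065079]), array([0.65201311, 0.11226402, 0.06508313])]
(0.5414, -0.1597) [ 0.54132597 -0.15965454] 20.0 6.3498535
(0.435, -0.1216) [ 0.43520768 -0.12149282] 160.0 8.9729
(0.443, -0.0172) [ 0.44325033 -0.01734751] 20.0 8.118118
(0.4453, 0.1143) [0.44569309 0.11412841] 18.0 6.1852417
(0.5158, 0.1285) [0.5161982 0.1282132] 174.0 8.264206
 t=29.9 w=0.0622 f=0.0 F [-0.3  0.1 -0.1] p [0.5146 0.1283 0.1396]
```

View pics/m1.png

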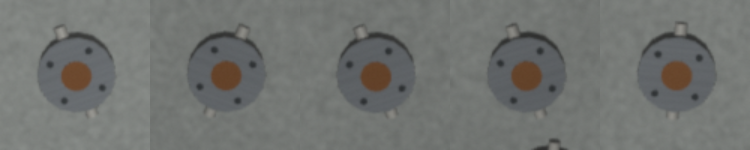

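The montage confirms the stub headings (20°, 160°, 20°, 18°, 174°) and the ports agree to within 0.6 mm. Placing the first cell on port0.

```bash
cat > pl.py <<'E'
from h import *
TRAY=np.array([.4955,.3455]); TY=np.radians(7.9)
def pick(xy):
    r=look(np.array(xy)); print("seen",r); assert r is not None and r[2]>3 and np.hypot(*(r[0]-xy))<.06
    if np.hypot(*(r[0]-xy))>.015: r=look(r[0]); print("again",r)
    p,a=r[0],r[1]+np.pi/2
    manip.set_gripper(.062,30); go([*p,.08],a); lin([*p,.0035],.1); report("at")
    manip.set_gripper(0,30); s=report("closed"); assert .040<s["gripper_width"]<.047
    lin([*p,.15],.15); return ok()
def ok():
    s=report("held"); assert .040<s["gripper_width"]<.047,"lost"; return True
def to_port(i):
    b=PORT[i]; a=YAW+np.pi/2; go(b+N*.09,a,N); ok(); lin(b+N*.015,.12); lin(b+N*.0045,.03); ok()
    manip.set_gripper(.060); lin(b+N*.1,.15); report("done")
def to_tray(x,y):
    c,s=np.cos(TY),np.sin(TY); d=TRAY+np.array([c*x-s*y,s*x+c*y]); a=TY
    go([*d,.12],a); ok(); lin([*d,.02],.12); lin([*d,.0085],.03); ok()
    manip.set_gripper(.060); lin([*d,.15],.15); report("done")
def portcheck(f):
    go([.55,.02,.3],np.pi/2); manip.dwell(.2); c=wrist(f)
    for b in blobs(amber(c),20,400):
        if b[0][1]>290: continue
        q=onplane(c,b[0],np.array([0,0,K[2]])+N*.016,N); e=[np.linalg.norm(q-(P+N*.016)) for P in PORT]
        if min(e)<.04: print("port",int(np.argmin(e)),"err mm",1e3*(q-PORT[int(np.argmin(e))]-N*.016).round(4))
        else: print("cell at",onplane(c,b[0],.016))
    return c
E
python3 - <<'E'
from pl import *
pick((.5413,-.1597)); to_port(0); portcheck("p0")
E
```

```text
seen (array([ 0.54127178, -0.15976951]), np.float64(0.3490658503988659), np.float32(7.2162476), array([254.48591549, 184.5528169 ]))
at t=33.9 w=0.0619 f=0.0 F [-0.2  0.7  0.9] p [ 0.542  -0.16    0.0041]
closed t=34.4 w=0.0428 f=30.0 F [-0.9  0.7  3.5] p [ 0.5418 -0.1599  0.0042]
held t=35.5 w=0.0431 f=30.0 F [-0.4 -0.3 -0.6] p [ 0.5403 -0.1594  0.1487]
held t=36.1 w=0.0433 f=30.0 F [-0.4  0.  -1.1] p [ 0.6192 -0.0658  0.1518]
held t=37.4 w=0.0428 f=30.0 F [-0.5 -0.5 -1.8] p [ 0.6379 -0.0671  0.0693]
done t=38.6 w=0.0598 f=0.0 F [-0.8  0.  -0.3] p [ 0.6177 -0.0656  0.1621]
port 0 err mm [-0.2 -1.2 -0. ]
cell at [0.51570475 0.12837848 0.016     ]
cell at [ 0.45271647 -0.05991658  0.016     ]
cell at [0.44534705 0.11427772 0.016     ]
cell at [ 0.43503319 -0.12161609  0.016     ]
```

```bash
ls pics
```

```text
c0.png
c1.png
c2.png
c3.png
c4.png
crop1.png
m1.png
p0.png
side0.png
top0.png
top1.png
v3.png
w1.png
w2.png
w3.png
```

Port0 is seated with a 1.2 mm error. The middle cell was knocked to (0.453, -0.060), and I'll re-measure it. Port2 comes next.

```bash
python3 - <<'E'
from pl import *
pick((.516,.1283)); to_port(2); portcheck("p2"); r=look(np.array([.4527,-.06]),"c5"); print(r[0],np.degrees(r[1]),r[2])
E
```

```text
seen (array([0.51607926, 0.1282453 ]), np.float64(3.036872898470133), np.float32(7.0867615), array([256.59642857, 185.66428571]))
at t=43.8 w=0.0622 f=0.0 F [ 0.4  0.3 -0.4] p [0.5168 0.1284 0.0041]
closed t=44.2 w=0.0429 f=30.0 F [-1.3  0.7  3.5] p [0.5167 0.1285 0.0042]
held t=45.3 w=0.0430 f=30.0 F [-0.9 -0.2 -1.4] p [0.5151 0.128  0.1487]
held t=45.9 w=0.0434 f=30.0 F [-0.2 -0.3 -2.4] p [0.6323 0.1133 0.1513]
held t=47.1 w=0.0433 f=30.0 F [ 0.5 -0.8 -0.7] p [0.6509 0.1123 0.0693]
done t=48.4 w=0.0602 f=0.0 F [ 0.1 -0.3 -0.7] p [0.6308 0.1137 0.1622]
port 2 err mm [-1.  -1.  -0.2]
port 0 err mm [-0.2 -1.1 -0. ]
cell at [ 0.45268022 -0.05999253  0.016     ]
cell at [0.44541429 0.11408877 0.016     ]
cell at [ 0.43496427 -0.1214194   0.016     ]
[ 0.452663   -0.05997219] 20.0 7.899559
```

View pics/c5.png

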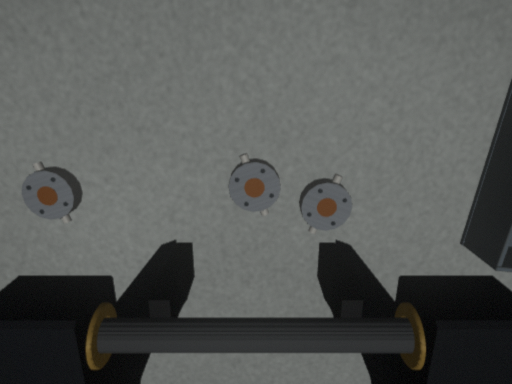

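The knocked cell is at (254,187) with a 20° heading, and its neighbour is at (326,207). The fingers clear the neighbour on this closing line. Doing port1, then the two tray cells.

```bash
python3 - <<'E'
from pl import *
pick((.4527,-.06)); to_port(1); portcheck("p1")
pick((.4352,-.1215)); to_tray(-.045,0)
pick((.4455,.1141)); to_tray(.045,0)
portcheck("p3"); t=cams.capture("top")
for b in blobs(amber(t),5,200): print(b[0],onplane(t,b[0],.02))
go([.47,.3,.3],np.pi/2); manip.dwell(.2); c=wrist("p4"); X=cloud(c)
for b in blobs(amber(c),20,600):
    if b[0][1]<290: q=onplane(c,b[0],.02); d=q[:2]-TRAY; u,v=b[0].astype(int); print("tray",q,np.array([np.cos(TY)*d[0]+np.sin(TY)*d[1],np.cos(TY)*d[1]-np.sin(TY)*d[0]]),"z",np.nanmedian(X[v-3:v+4,u-3:u+4,2]))
a=cv2.imread("pics/p3.png")[:290]; cv2.imwrite("pics/fin.png",np.vstack([a,c["image"][:300]]))
report("end")
E
```

```text
seen (array([ 0.45269143, -0.06000402]), np.float64(0.3490658503988659), np.float32(7.9312286), array([254.08214286, 184.54285714]))
at t=54.1 w=0.0619 f=0.0 F [-0.1  1.2 -0.3] p [ 0.4535 -0.0602  0.0041]
closed t=54.5 w=0.0432 f=30.0 F [-0.9  0.5  4.1] p [ 0.4532 -0.06    0.0041]
held t=55.6 w=0.0431 f=30.0 F [ 0.2 -0.9 -1.7] p [ 0.4517 -0.0598  0.1488]
held t=57.8 w=0.0430 f=30.0 F [-0.5  0.8 -0.8] p [0.6266 0.0237 0.1528]
held t=59.1 w=0.0433 f=30.0 F [-0.7 -0.  -0.2] p [0.6444 0.0226 0.0693]
done t=60.3 w=0.0600 f=0.0 F [-0.   1.2 -0.7] p [0.6243 0.024  0.1622]
port 2 err mm [-1.  -0.9 -0.2]
port 1 err mm [-1.4 -1.  -0.3]
port 0 err mm [-0.3 -1.1 -0. ]
cell at [0.44536377 0.1143838  0.016     ]
cell at [ 0.43508583 -0.12138783  0.016     ]
seen (array([ 0.43522717, -0.12156432]), np.float64(2.792526803190927), np.float32(8.407562), array([254.13669065, 186.70143885]))
at t=67.8 w=0.0624 f=0.0 F [0.1 0.2 1.1] p [ 0.4357 -0.1217  0.0039]
closed t=68.2 w=0.0432 f=30.0 F [-0.2  1.1  3.9] p [ 0.4359 -0.1216  0.0042]
held t=69.3 w=0.0430 f=30.0 F [-0.6 -0.1 -0.8] p [ 0.4343 -0.1213  0.
[... 579 characters left out ...]
w=0.0431 f=30.0 F [ 0.2 -0.5 -1.6] p [0.5394 0.3508 0.1189]
held t=83.6 w=0.0428 f=30.0 F [ 0.4  0.1 -1.5] p [0.5399 0.3516 0.0083]
done t=85.1 w=0.0602 f=0.0 F [-0.2 -0.6  0.2] p [0.5393 0.3512 0.1487]
port 2 err mm [-0.9 -0.9 -0.2]
port 1 err mm [-1.3 -0.9 -0.3]
port 0 err mm [-0.2 -1.1 -0. ]
cell at [0.4480707  0.34200888 0.016     ]
[140.77777778 202.5       ] [0.53930758 0.35117553 0.02      ]
[142.75 234.75] [0.44976026 0.33909649 0.02      ]
tray [0.45027837 0.33869613 0.02      ] [-0.04572761 -0.00052383] z 0.020570833433427138
tray [0.53939054 0.35073346 0.02      ] [ 0.04419331 -0.00084873] z 0.020277104469256124
end t=89.3 w=0.0600 f=0.0 F [ 0.1 -0.5  0.5] p [0.4701 0.2998 0.3   ]
```

View pics/fin.png

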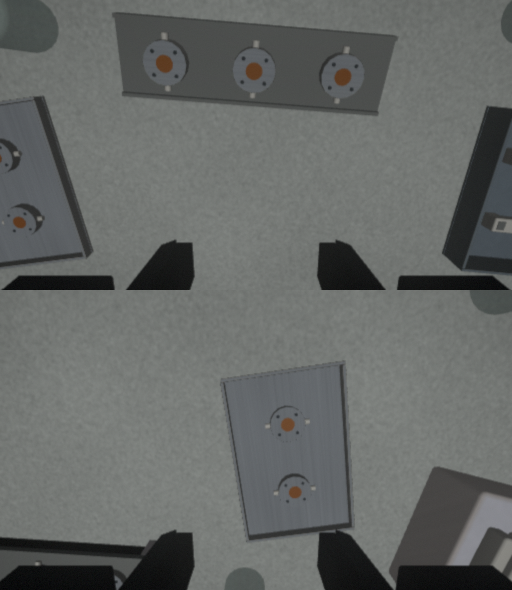

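The picture shows three cells flat on the ports at (164,63), (254,71) and (342,77), and two flat in the tray at (287,425) and (294,492). The cassettes are in the box and no other cells are in view, so I'm handing the job in.

```bash
python3 -c "
from cell import order
print(order.close_job())"
```

```text
the job is handed in; nothing more can be done
None
```

The job is handed in, though the hand-in call returned no verdict: both cassettes are in the grey box, three cells lie on the ports (each within about 2 mm), the other two lie flat in the tray, and the bottles were not touched.

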